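Sweep the loose nuts off the board into the tin

ROBOT

A 6-joint arm with a two-finger parallel gripper is mounted at the origin on the work surface. World frame = base frame: x ahead of the robot, y to its left, z up, the work surface at z = 0. Lengths are in m, angles in rad, forces in N, time in s.
With the tool pointing down it reaches from about 0.375 to 0.9 m from the base axis. Payload 3.1 kg.
Tool frame: the origin (TCP) lies at the very end of the fingers, on their centre line; the grasp point (between the pads) lies 19 mm behind it (grip_depth is the distance from the TCP to the grasp point, in m); z points along the fingers, y is the line along which they close (so a half turn about z gives the same grasp; the last joint's range is limited). The gripper opens to 85 mm and grips with 20 to 120 N. Pads are 22 mm wide; open, the fingers measure 114 mm over their backs; the gripper's body (76 mm by 85 mm) begins 54 mm behind the grasp point. The pads swing forward as they close: fully open they stand 13 mm farther back than shut.
Start: joints at [1.018, 0.527, 1.433, -0, 1.181, -0.178], TCP at [0.229, 0.582, 0.231] pointing down, gripper open.
Joint ranges: [-3.08, 3.08], [-0.75, 2.2], [0.22, 2.44], [-1.43, 4.57], [0, 2.65], [-2.85, 2.85]. Speed limits (rad/s): [2.79, 2.79, 3.14, 3.14, 3.14, 3.14].

INTERFACE

Orientations are given as a unit quaternion [x, y, z, w].
In Python, from station import * gives the robot as it stands.
- The arm moves only by the tool apply_moves, never from a script. Its argument "plan" is a list of rows, each a list of 7 numbers: the shift along the tool's x, y, z in m, then the turn, a rotation vector about the tool's x, y, z in rad, then the gripper command: -1 is fully open, 1 is shut, values between are in proportion. In form: [[dx, dy, dz, wx, wy, wz, jaw], ...]. A call has 1 to 8 rows; each row shifts and turns the commanded pose from where the row before left it, along the tool's axes as they then stand; what a row does not reach is not made up. A row lasts 1/8 s, in which the tool goes at most 62.5 mm and 10.7 degrees, less where a joint would pass 70% of its speed; a pose out of reach is approached as far as the arm can. A call is refused whole if a number of a shift passes 0.0625 or a number of a turn 0.188, either way. A call with a gripper value outside its range is refused whole. The fingers move at their own pace and stop on an object; "force" is the grip in N (left out, the last holds). Time passes only in rows, so rows that do not move let the fingers close. It gives the time, the measured TCP pose, the force, the opening and the grip force at its end, in the units of the state.
- sense(): the state, without advancing time (a new reading comes with each control period).
- snapshot(name): name is "scene" or "top" or "wrist"; returns the picture (384x512x3 uint8, red, green, blue); there is no depth.
- calibration(name): a dict with "camera_matrix" (3x3 intrinsics, pixels), "R" (3x3) and "t" (3): a world point X has camera coordinates R X + t; the wrist camera has in their place "mount" (4x4, takes a point from camera to tool coordinates, whose origin is the TCP and whose axes are the flange's). Camera axes: x right, y down, z forward; pixel columns grow to the right and rows downward; lengths in m; the calibration is good to about 2 mm. A picture is of the moment at which its call begins: read the wrist's pose just before it. calibration takes no time and is no camera call.
- sign_off(): hands the job in; it is judged then, once.
The state is a dict: "t": time; "q": joint angles; "qd": joint speeds; "tau": joint torques, N m; "tcp_pos": TCP position; "tool_rot": TCP orientation; "force": force on the tool from outside, world axes, zero at the start; "ft_torque": the same for the moment, N m; "finger_gap": opening from 0.0 (shut) to 1.0 (fully open); "gripper_force": force on a finger pad.
Only numpy, scipy, OpenCV 4.12 (cv2) and the standard library are available. Lean on these libraries where they do the work, as an engineer would, in place of code of your own. Each camera call takes 0.05 s, during which the arm holds its last target. There are 200 camera calls.

TASK

Three loose steel nuts lie on the bamboo board that is clamped to the low riser. With your fingertips, sweep them across the board and over its edge so that all three drop into the open steel tin tucked under that edge; do not pick them up or carry them. Leave the tin, the stapler on the board and everything else where they are.

Things in the scene. Friction and masses are not known exactly. Their poses are not given: they have to be found in the camera images.
- board: bamboo board, 350 (x) by 320 (y) by 18, lying on a low teak riser and held by a silver clamp at its far edge (all fixed). Origin on the worktop under the board; z up; the board's flat top is 80 above the worktop. The board reaches from x = -145 to +205 and from y = -160 to +160 in this frame; it has no raised edges and overhangs the riser (|y| up to 120) by 40 on both y sides. The clamp stands at x = 170 to 242, y = -20 to 60, its screw and T-bar up to 149 above the worktop
- tin: open stainless steel tin, 250 (x) by 130 (y) by 55 high, walls 3 thick, loose, about 0.45 kg, standing on the worktop with its near long side tucked about 25 under the overhanging +y or -y edge of the board (left or right, it varies), its rim 7 below the board's underside. Origin at the centre of its underside; the long sides run roughly along the board's x
- nut_a: plain steel hexagon nut (M20), one of three alike, 30 across flats, 35 across corners, 16 high, about 64 g, lying flat on the bamboo board; origin at its centre, 8 above the board's top; z is the hole's axis, the corners lie at 0, 60, 120... degrees from x
- nut_b: plain steel hexagon nut (M20), one of three alike, 30 across flats, 35 across corners, 16 high, about 64 g, lying flat on the bamboo board; origin at its centre, 8 above the board's top; z is the hole's axis, the corners lie at 0, 60, 120... degrees from x
- nut_c: plain steel hexagon nut (M20), one of three alike, 30 across flats, 35 across corners, 16 high, about 64 g, lying flat on the bamboo board; origin at its centre, 8 above the board's top; z is the hole's axis, the corners lie at 0, 60, 120... degrees from x
- stapler: yellow stapler standing on the board between the nuts, 110 long (its x) by 32 wide by 43 high, roughly along the board's y; origin at the centre of its underside. Leave it
- lid: the tin's lid lying top up on the worktop beside the board on the side away from the tin, 254 (x) by 134 (y) by 13, a closed flat cover; origin at the centre of its underside. Leave it
- tape_gun: white tape gun lying on its side on the worktop to the robot's right, about 250 by 125 by 58 high; origin on its underside near the middle of the roll. Leave it
- tape_roll: roll of brown packing tape lying flat at the back right, 112 across, 49 high; origin at the centre of its underside. Leave it
- carton: closed cardboard carton on the left, 140 (x) by 180 (y) by 90 high; origin at the centre of its underside. Leave it
- marker_1: violet marker pen standing upright at the back left, 22 across, 136 high; origin at the centre of its foot. Leave it
- marker_2: the other violet marker pen standing upright at the back left, 22 across, 136 high; origin at the centre of its foot. Leave it

How it is judged:
By the outcome, as a careful person would: the job done as asked, in the order asked, and still so for the second after the job is handed in, with the robot touching nothing.
It also fails if it takes over 67 s, if anything falls off the work surface, if the arm or the gripper's body presses on something with over 40 N, if the wrist force passes 120 N, or if a joint passes its speed limit or range.

## Working session

There is one attempt and no reset: what is moved stays moved. The work goes in short steps, Python scripts to look and compute and a tool call to move; the robot and the scene stay as the last step left them, time stands still between calls to the robot, and variables do not carry over. Pictures are saved under pics/ and viewed, at most 13 in all, crops included, and the job is handed in when it is done.

Besides the shell and the picture viewer there is one more tool, called after "Request:" as name(argument=value, ...), one argument or row to a line, values as JSON. apply_moves: Moves the arm, as the interface text tells. Its arguments: {"type":"object","properties":{"plan":{"type":"array"},"force":{"type":"number"}},"required":["plan"]}

```bash
mkdir -p pics; python3 - <<'E'
from station import *
import cv2,numpy as np
for n in("top","scene"):
    cv2.imwrite(f"pics/{n}0.png",cv2.resize(snapshot(n)[...,::-1],(800,600),interpolation=cv2.INTER_CUBIC))
    c=calibration(n);print(n,np.round(c["camera_matrix"],1).tolist(),np.round(c["R"],3).tolist(),np.round(c["t"],3).tolist())
s=sense();print(s["t"],s["tcp_pos"],s["tool_rot"],s["finger_gap"],s["force"])
E
```

```text
top [[471.5, 0.0, 255.0], [0.0, 471.5, 185.3], [0.0, 0.0, 1.0]] [[0.014, -1.0, -0.004], [-0.996, -0.013, -0.087], [0.087, 0.005, -0.996]] [-0.014, 0.604, 1.62]
scene [[452.0, 0.0, 265.8], [0.0, 452.0, 189.0], [0.0, 0.0, 1.0]] [[-0.277, 0.961, -0.018], [0.619, 0.164, -0.768], [-0.735, -0.224, -0.64]] [0.176, -0.298, 1.908]
0.1 [0.22841148 0.58105274 0.23040739] [ 1.86314944e-01  9.82489542e-01 -9.49539525e-04 -3.73196616e-04] 1.0008576841808532 [ 0.41818508 -0.45355351 -0.12720197]
```

View pics/top0.png

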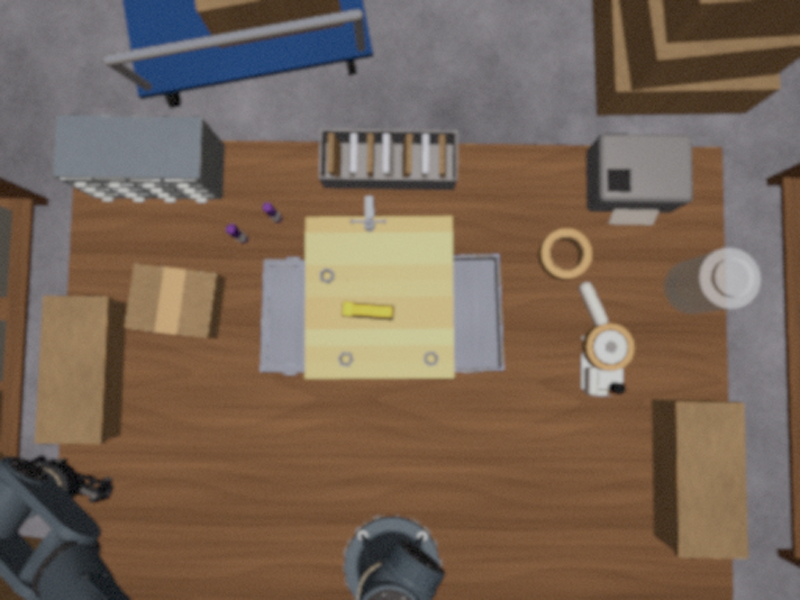

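View pics/scene0.png

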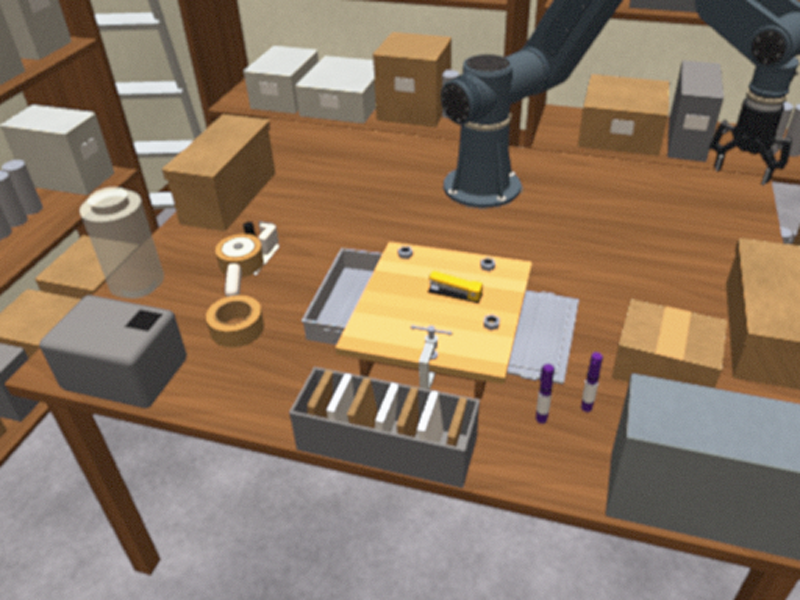

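The tin is on the -y side (right of the top view, 455–503, 255–370) and the lid is on the left. The nuts are at about (327,275), (346,358) and (431,358) px, and the stapler spans 342–394 × 302–320.

```bash
cat > h.py <<'E'
from station import *
import cv2,numpy as np
def ray(n,u,v,z):
    c=calibration(n);K,R,t=(np.array(c[k]) for k in("camera_matrix","R","t"))
    d=R.T@np.linalg.solve(K,[u,v,1]);o=-R.T@t
    return (o+d*(z-o[2])/d[2])[:2]
E
python3 - <<'E'
from h import *
k=.64
im=cv2.cvtColor(snapshot("top"),cv2.COLOR_RGB2HSV)
def P(l,pts,z):
    for u,v in pts: print(l,np.round(ray("top",u*k,v*k,z),4))
P("board",[(305,217),(453,216),(454,377),(305,379)],.08)
P("tin rim",[(501,255),(504,369)],.055)
P("lid",[(264,260),(261,371)],.013)
P("clamp",[(350,222),(386,222)],.14)
sat=im[...,1];roi=np.zeros(sat.shape,np.uint8);roi[142:240,198:288]=1
m=((sat<75)&(roi>0)).astype(np.uint8)
n,_,st,ce=cv2.connectedComponentsWithStats(m)
for i in range(1,n):
    if st[i,4]>8: print("grey",st[i],ce[i].round(1),np.round(ray("top",*ce[i],.09),4))
m=((im[...,0]>22)&(im[...,0]<33)&(sat>190)&(roi>0)).astype(np.uint8)
n,_,st,ce=cv2.connectedComponentsWithStats(m)
for i in range(1,n):
    if st[i,4]>20:
        x,y,w,h=st[i,:4];print("yel",st[i],[np.round(ray("top",*p,.115),4).tolist() for p in((x,y),(x+w,y+h))])
cv2.imwrite("pics/crop.png",cv2.resize(snapshot("top")[130:250,160:330,::-1],(800,565),interpolation=cv2.INTER_CUBIC))
E
```

```text
board [0.7556 0.2   ]
board [ 0.762  -0.1228]
board [ 0.4133 -0.1274]
board [0.4046 0.1913]
tin rim [ 0.6811 -0.2309]
tin rim [ 0.4313 -0.2378]
lid [0.6684 0.2994]
lid [0.4186 0.2987]
clamp [0.7351 0.0972]
clamp [0.7361 0.0217]
grey [ 198  142   90   40 2031] [241.1 159.3] [0.686  0.0422]
grey [232 179  56  10 275] [262.9 184.1] [ 0.603  -0.0327]
grey [198 210  90  13 993] [243.5 215.6] [0.4965 0.031 ]
grey [215 224  12  12 110] [220.6 229.6] [0.449  0.1066]
grey [242 224  46  16 314] [268.9 233.4] [ 0.4387 -0.0544]
grey [234 232   9   8  34] [237.9 235.6] [0.43   0.0484]
```

View pics/crop.png

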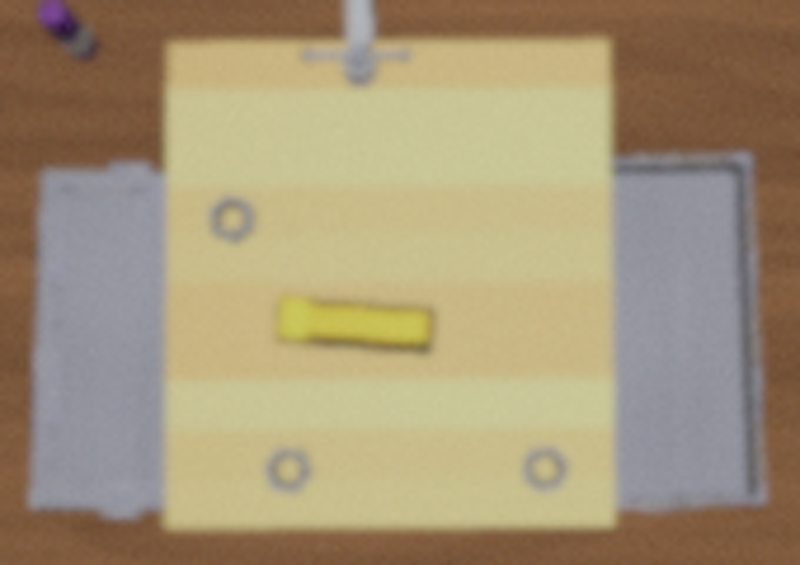

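```bash
python3 - <<'E'
from h import *
f=lambda p,z:np.round(ray("top",160+p[0]/4.7059,130+p[1]/4.7083,z),4)
for l,p,z in[("A",(232,219),.093),("B",(288,470),.093),("C",(545,468),.093),("st",(278,296),.115),("st",(278,344),.1),("st",(434,350),.08),("st",(434,308),.115),
 ("edge",(613,38),.08),("edge",(616,528),.08),("edgeL",(165,40),.08),("edgeL",(164,528),.08),("tin",(750,153),.055),("tin",(766,504),.055),("tin",(617,160),.055),("tin",(617,510),.055)]: print(l,f(p,z))
# refine/check with scene camera (800-px coords)
for l,p in[("A",(491,322)),("B",(487,264)),("C",(405,253))]: print(l,np.round(ray("scene",p[0]*.64,p[1]*.64,.09),4))
s=sense();print(s["q"])
E
```

```text
A [0.6259 0.1477]
B [0.4483 0.1042]
C [ 0.4522 -0.0773]
st [0.5698 0.112 ]
st [0.5369 0.1125]
st [0.5351 0.0024]
st [0.5628 0.0025]
edge [ 0.7626 -0.1239]
edge [ 0.4105 -0.1286]
edgeL [0.7569 0.2005]
edgeL [0.406  0.1925]
tin [ 0.6835 -0.2265]
tin [ 0.4284 -0.2385]
tin [ 0.677  -0.1292]
tin [ 0.4226 -0.131 ]
A [0.6345 0.1519]
B [0.4571 0.1077]
C [ 0.4635 -0.0712]
[ 1.01750224e+00  5.28124386e-01  1.43344705e+00  2.00363654e-05
  1.18145686e+00 -1.78511550e-01]
```

Request:
apply_moves(
  plan=[
    [-0.058,-0.023,0,0,0,0,0.48],
    [-0.058,-0.023,0,0,0,0,0.48],
    [-0.058,-0.023,0,0,0,0,0.48],
    [-0.058,-0.023,0,0,0,0,0.48],
    [-0.058,-0.023,0,0,0,0,0.48],
    [-0.058,-0.023,0,0,0,0,0.48],
    [-0.058,-0.023,0,0,0,0,0.48],
    [-0.058,-0.023,0,0,0,0,0.48],
  ],
)

```text
t: 1.2
tcp_pos: [0.5944, 0.239, 0.2312]
tool_rot: [0.186, 0.982, 0.0, -0.0]
force: [0.2, 0.9, -0.5]
finger_gap: 0.259
gripper_force: 0.0
```

Request:
apply_moves(
  plan=[
    [-0.048,-0.019,0,0,0,0.15,0.48],
    [0,0,0,0,0,0.15,0.48],
    [0,0,0,0,0,0.15,0.48],
    [0,0,0,0,0,0.15,0.48],
    [0,0,0,0,0,0.15,0.48],
    [0,0,0,0,0,0.15,0.48],
    [0,0,0,0,0,0.15,0.48],
    [0,0,0,0,0,0.145,0.48],
  ],
)

```text
t: 2.2
tcp_pos: [0.6307, 0.2052, 0.231]
tool_rot: [0.708, 0.706, -0.0, -0.0]
force: [0.1, -0.7, -0.3]
finger_gap: 0.26
gripper_force: 0.0
```

```bash
cat >> h.py <<'E'
from scipy.spatial.transform import Rotation as Ro
def wray(s,u,v,z):
    c=calibration("wrist");M=np.array(c["mount"]);K=np.array(c["camera_matrix"])
    T=np.eye(4);T[:3,:3]=Ro.from_quat(s["tool_rot"]).as_matrix();T[:3,3]=s["tcp_pos"];T=T@M
    d=T[:3,:3]@np.linalg.solve(K,[u,v,1]);o=T[:3,3]
    return (o+d*(z-o[2])/d[2])[:2]
def look(name):
    s=sense();im=snapshot("wrist")
    cv2.imwrite(f"pics/{name}.png",im[...,::-1])
    import pickle;pickle.dump(s,open(f"pics/{name}.pkl","wb"))
    R=Ro.from_quat(s["tool_rot"]).as_matrix()
    print(round(s["t"],2),np.round(s["tcp_pos"],4),np.round(R,3).tolist(),"gap",round(s["finger_gap"],3),np.round(s["force"],1),np.round(s["q"],2))
    return s,im
E
python3 -c "
from h import *
look('w1')"
```

```text
2.2 [0.6307 0.2052 0.231 ] [[0.004, 1.0, -0.001], [1.0, -0.004, -0.0], [-0.0, -0.001, -1.0]] gap 0.26 [ 0.1 -0.7 -0.3] [0.15 0.58 1.33 0.   1.23 0.15]
```

View pics/w1.png

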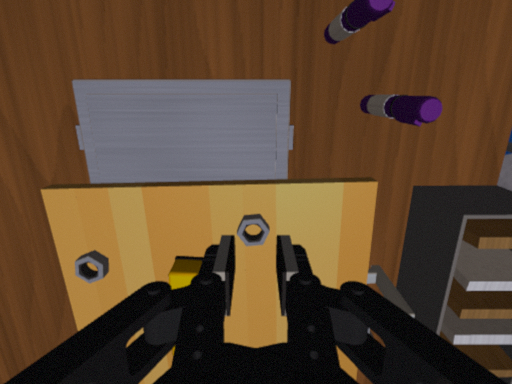

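The wrist view shows nut A at (253,229), nut B at (93,266), the stapler's end at about (185,270) and the board's left edge at row ~183.

```bash
python3 -c "
from h import *
import pickle
s=pickle.load(open('pics/w1.pkl','rb'))
for l,u,v,z in [('A',253,229,.094),('B',93,266,.094),('edge',47,188,.08),('edge',377,181,.08),('stap',170,288,.1),('stap',204,258,.115)]: print(l,np.round(wray(s,u,v,z),4))
"
```

```text
A [0.6289 0.1524]
B [0.455 0.109]
edge [0.4147 0.1936]
edge [0.7571 0.1996]
stap [0.5379 0.0849]
stap [0.5802 0.131 ]
```

Request:
apply_moves(
  plan=[
    [0,-0.002,0.05,0,0,0,0.48],
    [0,0,0.05,0,0,0,0.48],
    [0,0,0.035,0,0,0,0.48],
    [0,0,0.014,0,0,0,0.48],
    [-0.01,0,0,0,0,0,0.48],
    [-0.015,0,0,0,0,0,0.48],
    [-0.02,0,0,0,0,0,0.48],
    [-0.02,0,0,0,0,0,0.48],
  ],
)

```text
t: 3.25
tcp_pos: [0.6296, 0.1386, 0.0834]
tool_rot: [0.707, 0.707, 0.001, 0.001]
force: [0.3, 1.7, 1.4]
finger_gap: 0.26
gripper_force: 0.8
```

Request:
apply_moves(
  plan=[
    [-0.025,0,0,0,0,0,0.48],
    [-0.025,0,0,0,0,0,0.48],
    [-0.025,0,0,0,0,0,0.48],
    [-0.025,0,0,0,0,0,0.48],
    [-0.02,0,0,0,0,0,0.48],
    [-0.015,0,0,0,0,0,0.48],
    [0,0,0,0,0,0,0.48],
  ],
)

```text
t: 4.12
tcp_pos: [0.6291, 0.0037, 0.0823]
tool_rot: [0.707, 0.707, -0.0, 0.0]
force: [0.3, 0.2, -0.3]
finger_gap: 0.258
gripper_force: 0.0
```

```bash
python3 -c "
from h import *
s,im=look('w2')
t=snapshot('top')[130:250,160:330,::-1]
t=cv2.resize(t,(544,384))
cv2.imwrite('pics/w2c.png',cv2.resize(np.hstack([im[...,::-1],t]),(800,291)))"
```

```text
4.12 [0.6291 0.0037 0.0823] [[0.001, 1.0, -0.0], [1.0, -0.001, -0.001], [-0.001, -0.0, -1.0]] gap 0.258 [ 0.3  0.2 -0.3] [-0.17  0.72  1.54 -0.    0.88 -0.17]
```

View pics/w2c.png

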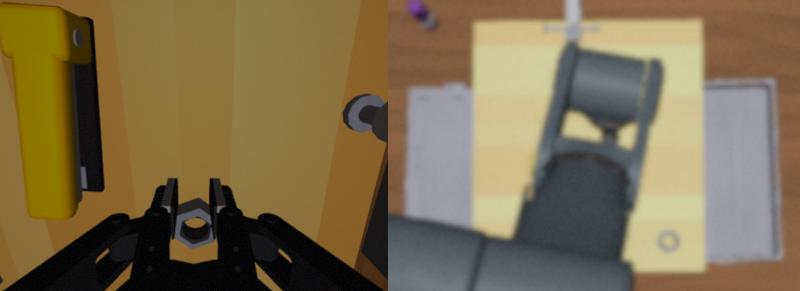

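Nut A sits centred ahead of the two fingertips, at about (195,222) in the left half of the picture. I'll keep pushing, slowly over the edge.

Request:
apply_moves(
  plan=[
    [-0.015,0,0,0,0,0,0.48],
    [-0.02,0,0,0,0,0,0.48],
    [-0.02,0,0,0,0,0,0.48],
    [-0.015,0,0,0,0,0,0.48],
    [-0.012,0,0,0,0,0,0.48],
    [-0.012,0,0,0,0,0,0.48],
    [-0.012,0,0,0,0,0,0.48],
    [-0.012,0,0,0,0,0,0.48],
  ],
)

```text
t: 5.22
tcp_pos: [0.6294, -0.1134, 0.0825]
tool_rot: [0.707, 0.708, 0.0, 0.0]
force: [-0.5, 0.1, -0.6]
finger_gap: 0.262
gripper_force: 0.0
```

Request:
apply_moves(
  plan=[
    [-0.01,0,0,0,0,0,0.48],
    [-0.008,0,0,0,0,0,0.48],
    [0,0,0,0,0,0,0.48],
    [0,0,0,0,0,0,0.48],
    [0,0,-0.06,0,0,0,0.48],
    [0,0,-0.06,0,0,0,0.48],
    [0.06,0,0,0,0,0,0.48],
  ],
)

```text
t: 6.1
tcp_pos: [0.634, -0.0746, 0.2086]
tool_rot: [0.709, 0.706, 0.003, 0.007]
force: [0.9, 1.5, -0.4]
finger_gap: 0.26
gripper_force: 0.0
```

```bash
python3 -c "
from h import *
s,im=look('w3')
t=snapshot('top')[130:250,160:330,::-1]
t=cv2.resize(t,(544,384))
cv2.imwrite('pics/w3c.png',cv2.resize(np.hstack([im[...,::-1],t]),(800,291)))"
```

```text
6.1 [ 0.634  -0.0746  0.2086] [[0.004, 1.0, 0.014], [1.0, -0.004, -0.005], [-0.005, 0.014, -1.0]] gap 0.26 [ 0.9  1.5 -0.4] [-0.29  0.56  1.43 -0.    1.13 -0.29]
```

View pics/w3c.png

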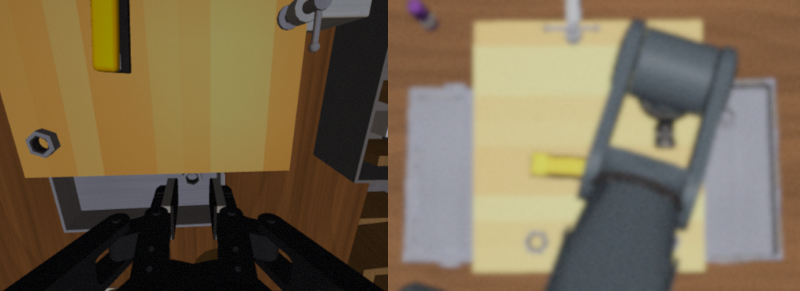

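Nut A is in the tin, at (192,178). Nut C is on the board at (43,143) in the left half, and the tin's low-x corner shows near (52,178) and (68,232).

```bash
python3 -c "
from h import *
import pickle
s=pickle.load(open('pics/w3.pkl','rb'));k=1.32
for l,u,v,z in [('C',43,143,.094),('edge',24,178,.08),('edge',289,170,.08),('tin',51,180,.055),('tin',68,233,.055),('tinhi',224,172,.055),('tinhi',224,227,.055),('stap',96,70,.1),('A',192,178,.012)]: print(l,np.round(wray(s,u*k,v*k,z),4))
"
```

```text
C [ 0.4572 -0.0752]
edge [ 0.4122 -0.1281]
edge [ 0.764  -0.1206]
tin [ 0.4299 -0.1442]
tin [ 0.4374 -0.238 ]
tinhi [ 0.6814 -0.1345]
tinhi [ 0.6851 -0.2307]
stap [0.5342 0.007 ]
A [ 0.635  -0.1655]
```

Request:
apply_moves(
  plan=[
    [0.007,-0.051,0,0,0,0,0.48],
    [0.007,-0.051,0,0,0,0,0.48],
    [0.007,-0.051,0,0,0,0,0.48],
    [0.007,-0.051,0,0,0,-0.157,0.48],
    [0,0,0,0,0,-0.157,0.48],
    [0,0,0,0,0,-0.157,0.48],
    [0,0,0,0,0,-0.157,0.48],
    [0,0,0,0,0,-0.157,0.48],
  ],
)

```text
t: 7.2
tcp_pos: [0.4247, -0.0427, 0.2021]
tool_rot: [0.38, 0.925, -0.0, -0.0]
force: [-0.3, 1.1, 0.7]
finger_gap: 0.258
gripper_force: 0.0
```

Request:
apply_moves(
  plan=[
    [0,0,0,0,0,0,0.48],
  ],
)

```text
t: 7.32
tcp_pos: [0.4248, -0.0427, 0.2021]
tool_rot: [0.383, 0.924, -0.0, -0.0]
force: [0.2, 0.6, -0.4]
finger_gap: 0.265
gripper_force: 0.0
```

```bash
python3 -c "
from h import *
s,im=look('w4')
R=Ro.from_quat(s['tool_rot']).as_matrix()
for n,p in (('C',[.457,-.075,.088]),('B',[.454,.108,.088])): print(n,np.round(R.T@(np.array(p)-s['tcp_pos']),4))"
```

```text
7.33 [ 0.4248 -0.0427  0.2021] [[-0.707, 0.708, -0.001], [0.708, 0.707, 0.0], [0.001, -0.0, -1.0]] gap 0.265 [ 0.2  0.6 -0.4] [-0.36  0.31  1.94 -0.    0.89 -1.15]
C [-0.0457 -0.      0.1141]
B [0.0859 0.1272 0.1141]
```

View pics/w4.png

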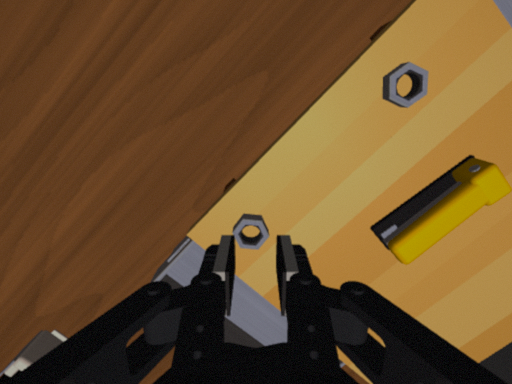

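Request:
apply_moves(
  plan=[
    [0,0,0.05,0,0,0,0.48],
    [0,0,0.045,0,0,0,0.48],
    [0,0,0.025,0,0,0,0.48],
    [0,0,0,0,0,0,0.48],
    [-0.01,0,0,0,0,0,0.48],
    [-0.012,0,0,0,0,0,0.48],
    [-0.015,0,0,0,0,0,0.48],
    [-0.015,0,0,0,0,0,0.48],
  ],
)

```text
t: 8.38
tcp_pos: [0.463, -0.0807, 0.0825]
tool_rot: [0.383, 0.924, 0.0, 0.0]
force: [-0.1, 0.3, 0.1]
finger_gap: 0.26
gripper_force: 0.3
```

Request:
apply_moves(
  plan=[
    [-0.015,0,0,0,0,0,0.48],
    [-0.013,0,0,0,0,0,0.48],
    [-0.013,0,0,0,0,0,0.48],
    [-0.012,0,0,0,0,0,0.48],
    [-0.01,0,0,0,0,0,0.48],
    [-0.01,0,0,0,0,0,0.48],
    [0,0,0,0,0,0,0.48],
    [0,0,0,0,0,0,0.48],
  ],
)

```text
t: 9.38
tcp_pos: [0.5131, -0.131, 0.0822]
tool_rot: [0.382, 0.924, 0.0, -0.0]
force: [-0.9, -0.0, 0.3]
finger_gap: 0.261
gripper_force: 0.0
```

Request:
apply_moves(
  plan=[
    [0,0,-0.06,0,0,0,0.48],
    [0,0,-0.06,0,0,0,0.48],
    [0.06,0,0,0,0,0,0.48],
    [0,0,0,0,0,0,0.48],
  ],
)

```text
t: 9.88
tcp_pos: [0.4651, -0.0847, 0.2019]
tool_rot: [0.381, 0.924, 0.0, -0.004]
force: [0.3, -0.8, 0.7]
finger_gap: 0.258
gripper_force: 0.0
```

```bash
python3 -c "
from h import *
s,im=look('w5')"
```

```text
9.88 [ 0.4651 -0.0847  0.2019] [[-0.709, 0.705, -0.007], [0.705, 0.709, 0.004], [0.008, -0.003, -1.0]] gap 0.258 [ 0.3 -0.8  0.7] [-0.42  0.37  1.83  0.    0.95 -1.21]
```

View pics/w5.png

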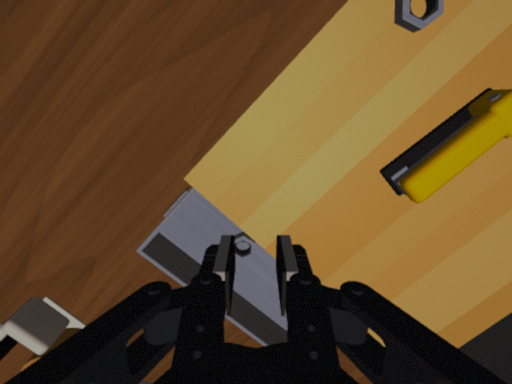

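Nut C is in the tin, at (242,243). Nut B is unmoved on the board at the top, (418,10). Next is B.

Request:
apply_moves(
  plan=[
    [0.045,0.038,0,0,0,0,0.48],
    [0.045,0.038,0,0,0,0,0.48],
    [0.045,0.038,0,0,0,0,0.48],
    [0.045,0.038,0,0,0,0,0.48],
    [0,0,0,0,0,0.169,0.48],
    [0,0,0,0,0,0.169,0.48],
    [0,0,0,0,0,0.169,0.48],
    [0,0,0,0,0,0,0.48],
  ],
)

```text
t: 10.92
tcp_pos: [0.4517, 0.1459, 0.202]
tool_rot: [0.601, 0.799, -0.0, -0.0]
force: [-0.7, -0.2, -1.1]
finger_gap: 0.261
gripper_force: 0.0
```

```bash
python3 -c "
from h import *
s,im=look('w6')
R=Ro.from_quat(s['tool_rot']).as_matrix()
for n,p in (('B',[.454,.108,.088]),('st',[.534,.003,.088])): print(n,np.round(R.T@(np.array(p)-s['tcp_pos']),4))"
```

```text
10.93 [0.4517 0.1459 0.202 ] [[-0.277, 0.961, -0.0], [0.961, 0.277, -0.0], [-0.0, -0.0, -1.0]] gap 0.261 [-0.7 -0.2 -1.1] [ 0.08  0.37  1.83 -0.    0.94 -0.2 ]
B [-0.037  -0.0083  0.114 ]
st [-0.1601  0.0394  0.114 ]
```

View pics/w6.png

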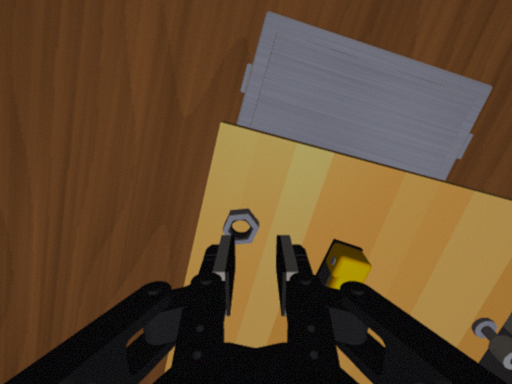

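Nut B at (241,227) is left of the finger centre line (u≈252). I'll use a shallower angle to stay well clear of the stapler.

Request:
apply_moves(
  plan=[
    [0,0,0,0,0,0.14,0.48],
    [0.01,-0.003,0.04,0,0,0,0.48],
    [0,0,0.05,0,0,0,0.48],
    [0,0,0.03,0,0,0,0.48],
    [0,0,0,0,0,0,0.48],
    [-0.01,0,0,0,0,0,0.48],
    [-0.013,0,0,0,0,0,0.48],
    [-0.016,0,0,0,0,0,0.48],
  ],
)

```text
t: 11.98
tcp_pos: [0.4524, 0.1156, 0.0825]
tool_rot: [0.656, 0.755, 0.0, 0.0]
force: [0.1, 0.1, -0.1]
finger_gap: 0.262
gripper_force: 0.2
```

Request:
apply_moves(
  plan=[
    [-0.02,0,0,0,0,0,0.48],
    [-0.02,0,0,0,0,0,0.48],
    [-0.02,0,0,0,0,0,0.48],
    [-0.02,0,0,0,0,0,0.48],
    [-0.02,0,0,0,0,0,0.48],
    [-0.015,0,0,0,0,0,0.48],
    [0,0,0,0,0,0,0.48],
  ],
)

```text
t: 12.85
tcp_pos: [0.4686, 0.0014, 0.0824]
tool_rot: [0.657, 0.754, 0.0, 0.0]
force: [0.7, -0.6, -0.9]
finger_gap: 0.261
gripper_force: 0.0
```

```bash
python3 -c "
from h import *
s,im=look('w7')"
```

```text
12.85 [0.4686 0.0014 0.0824] [[-0.136, 0.991, 0.001], [0.991, 0.136, -0.0], [-0.0, 0.001, -1.0]] gap 0.261 [ 0.7 -0.6 -0.9] [-0.24  0.58  1.95 -0.    0.61 -0.37]
```

View pics/w7.png

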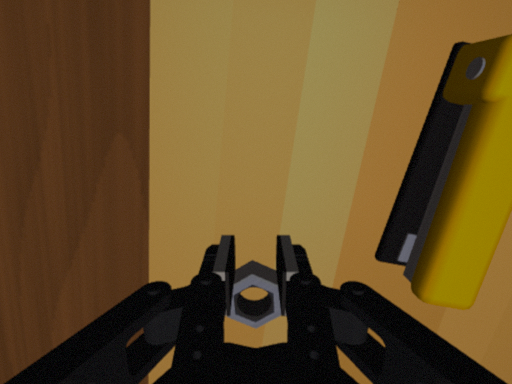

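Nut B is cradled at (255,300) with the stapler clear. I'll continue over the edge.

Request:
apply_moves(
  plan=[
    [-0.015,0,0,0,0,0,0.48],
    [-0.02,0,0,0,0,0,0.48],
    [-0.02,0,0,0,0,0,0.48],
    [-0.017,0,0,0,0,0,0.48],
    [-0.013,0,0,0,0,0,0.48],
    [-0.012,0,0,0,0,0,0.48],
    [-0.012,0,0,0,0,0,0.48],
    [-0.01,0,0,0,0,0,0.48],
  ],
)

```text
t: 13.9
tcp_pos: [0.4848, -0.1157, 0.0824]
tool_rot: [0.656, 0.755, -0.0, 0.0]
force: [0.5, -0.0, -0.2]
finger_gap: 0.256
gripper_force: 0.0
```

Request:
apply_moves(
  plan=[
    [-0.01,0,0,0,0,0,0.48],
    [-0.006,0,0,0,0,0,0.48],
    [0,0,0,0,0,0,0.48],
    [0,0,0,0,0,0,0.48],
    [0,0,-0.06,0,0,0,0.48],
    [0,0,-0.06,0,0,0,0.48],
    [0,0,-0.04,0,0,0,0.48],
    [0.05,0.03,0,0,0,0,0.48],
  ],
)

```text
t: 14.9
tcp_pos: [0.512, -0.08, 0.2463]
tool_rot: [0.658, 0.753, 0.001, 0.005]
force: [0.5, -0.2, -0.3]
finger_gap: 0.259
gripper_force: 0.0
```

Request:
apply_moves(
  plan=[
    [0.05,0,0,0,0,0,0.48],
    [0,0,0,0,0,0,0.48],
  ],
)

```text
t: 15.15
tcp_pos: [0.501, -0.0241, 0.2422]
tool_rot: [0.654, 0.756, -0.0, -0.001]
force: [0.5, -0.5, 0.2]
finger_gap: 0.257
gripper_force: 0.0
```

```bash
python3 -c "
from h import *
s,im=look('w8')
t=snapshot('top')[130:250,160:330,::-1]
t=cv2.resize(t,(544,384))
cv2.imwrite('pics/w8c.png',cv2.resize(np.hstack([im[...,::-1],t]),(800,291)))"
```

```text
15.15 [ 0.501  -0.0241  0.2422] [[-0.144, 0.99, -0.002], [0.99, 0.144, 0.001], [0.002, -0.002, -1.0]] gap 0.257 [ 0.5 -0.5  0.2] [-0.27  0.35  1.72  0.    1.07 -0.42]
```

View pics/w8c.png

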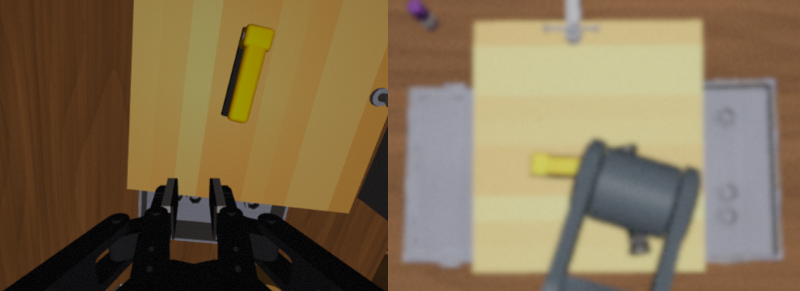

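The top view shows all three nuts in the tin, at (728,116), (728,192) and (728,216). The board holds only the stapler, and the tin and lid have not moved.

```bash
python3 -c "
from station import *
print(sign_off())"
```

```text
the job is handed in; nothing more can be done
None
```

All three nuts were swept over the edge into the tin, nothing else appeared to move in the last camera views, and the job was handed in at about 15 s.

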